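# Pull-check a soldered link on the hand pull tester

## Robot

A 6-joint arm with a two-finger parallel gripper is mounted at the origin on the work surface. World frame = base frame: x ahead of the robot, y to its left, z up, the work surface at z = 0. Lengths are in m, angles in rad, forces in N, time in s.
With the tool pointing down it reaches from about 0.275 to 1 m from the base axis. Payload 8.4 kg.
Tool frame: the origin (TCP) lies at the very end of the fingers, on their centre line; the grasp point (between the pads) lies 19 mm behind it; z points along the fingers, x is the direction in which the jaws open and shut, and the axes are right-handed (so a half turn about z gives the same grasp; the last joint's range is limited). The gripper opens to 85 mm and grips with 20 to 120 N. Pads are 22 mm wide; open, the fingers measure 114 mm over their backs; the gripper's body (76 mm by 85 mm) begins 54 mm behind the grasp point. The pads swing forward as they close: fully open they stand 13 mm farther back than shut.
Start: joints at [-1.165, 0.353, 1.633, -0, 1.155, -0.002], TCP at [0.248, -0.574, 0.231] pointing down, gripper open.
Joint ranges: [-2.63, 2.63], [-0.92, 2.1], [0.06, 2.66], [-1.3, 4.44], [0, 2.69], [-3.02, 3.02]. Speed limits (rad/s): [2.22, 2.22, 2.79, 3.14, 3.14, 3.14].

## Interface

Orientations are given as a 3x3 rotation matrix whose columns are the frame's x, y, z axes.
In Python, from station import monitor, capture, calibration, job gives the robot as it stands.
- The arm moves only by the tool apply_moves, never from a script. Its argument "deltas" is text: rows parted by semicolons, each of 6 numbers parted by spaces: the shift along the tool's x, y, z in cm, then the turn, a rotation vector about the tool's x, y, z in degrees. In form: tx ty tz ax ay az; .... A call has 1 to 20 rows; each row shifts and turns the commanded pose from where the row before left it, along the tool's axes as they then stand; what a row does not reach is not made up. A row lasts 1/10 s, in which the tool goes at most 50 mm and 8.59 degrees, less where a joint would pass 70% of its speed; a pose out of reach is approached as far as the arm can. A call with a gripper value outside its range is refused whole. "fingers" is the finger opening in cm, from 0 to 8.54, set as the call begins (left out, the last holds). The fingers move at their own pace and stop on an object; the grip force is fixed at half the most. Time passes only in rows, so rows that do not move let the fingers close. It gives the time, the measured TCP pose, the force and the opening at its end, in the units of the state.
- monitor.sense(): the state, without advancing time (a new reading comes with each control period).
- capture(name): name is "side" or "top"; returns (picture, depth): 420x560x3 uint8, red, green, blue; 420x560 float32, m along the optical axis (not along the pixel's ray), 0 where there is no reading.
- calibration(name): a dict with "fx", "fy", "cx", "cy" (pixels), "extrinsics" (4x4, takes a point from camera to world coordinates). Camera axes: x right, y down, z forward; pixel columns grow to the right and rows downward; lengths in m; the calibration is good to about 2 mm. A picture is of the moment at which its call begins. calibration takes no time and is no camera call.
- job.sign_off(): hands the job in, once; it reports no verdict.
The state is a dict: "time_s": time; "joints": joint angles; "qd": joint speeds; "joint_efforts": joint torques, N m; "position": TCP position; "ee_rot": TCP orientation; "contact_force": force on the tool from outside, world axes, zero at the start; "ft_torque": the same for the moment, N m; "gripper_width": finger opening in m.
Only numpy, scipy, OpenCV 4.12 (cv2) and the standard library are available. Lean on these libraries where they do the work, as an engineer would, in place of code of your own. Each camera call takes 0.05 s, during which the arm holds its last target. There are 200 camera calls.

## Task

Take the brass chain link out of the parts bin (leave the nut and the collar in it), lay it flat over the two upright pins of the pull tester, one pin through each end, and let go of it. Then take the tester's sprung carriage by its handle bar and draw it out, so that the link pulls the balance's pointer level with the set marker, without overpulling the link past the marker or shifting the marker. Keep the load on: the job finishes with you still holding the handle and the pointer steady at the marker, the other things on the bench left where they are.

Things in the scene. Friction and masses are not known exactly. Their poses are not given: they have to be found in the camera images.
- tester: hand pull tester, fixed: grey base 420 x 110 x 12 mm; at one end a spring balance (grey box 150 x 50 mm, 58 mm high, x -200 to -50 mm, light face plate with slot on top), at the other a carriage on two guide rods, rear rod bracket at x 200 mm, 40 mm high. Origin: under the centre of the base. x axis: the pull direction, from balance to carriage; z up.
- drawbar: the balance's steel draw bar; slides up to 55 mm along the tester's x against the balance spring (3 N at home plus 250 N/m). Its head block (28 x 36 mm, top 48 mm above the bench) stands before the balance with an upright pin on it; the pointer is part of it. At home its origin and axes are the tester's own; it shifts along x when drawn out.
- drawbar_pin (a point): foot of the draw bar's pin, 48 mm above the bench on the flat top of the head block, at tester x -30, y 0 mm at home. The pin is 8 mm thick and rises 18 mm from here to a round tip. The link lies on the block around it.
- pointer (a point): middle of the pointer, a dark bar 32 mm long and 5 mm broad across the face plate's slot, 62 mm above the bench; at tester x -170, y 0 mm at home; moves to +x with the draw bar.
- set_marker (a point): midpoint between the set marker's two dark tabs, 62 mm above the bench. The tabs, 10 mm long (x) and 8 mm wide, sit on the face plate's edges (y -22 and +22 mm); the pointer passes between. Set 18 to 36 mm to +x of the pointer's home. The pointer is level with it when both have the same x along the tester; over 8 mm past it is overpulled. It stays put unless knocked.
- carriage: aluminium carriage 90 x 86 mm, top 40 mm above the bench; slides up to 68 mm out along the tester's x; a return spring (2 N at home plus 40 N/m) draws it home when let go. A tongue at its front carries the second pin. At home its origin and axes are the tester's own; it shifts along x when drawn out.
- carriage_pin (a point): foot of the carriage's pin, 48 mm above the bench on the tongue (26 x 36 mm), at tester x +20, y 0 mm at home, 50 mm from the other pin; a pin like the draw bar's. The link is tight when the two pins' axes are 60 mm apart, so there are 10 mm of slack from home; from then on the pointer moves with the handle.
- handle (a point): middle of the handle bar: round steel, 12 mm thick, along the tester's y, 75 mm clear between its two uprights, its axis 88 mm above the bench and 48 mm above the carriage; at tester x +90, y 0 mm at home. Free all round: fingers can straddle it from above, one on each side along x. With the link tight and the pointer at the marker the pull here is 10 to 17 N.
- bin: open grey plastic bin, 250 (x) x 170 (y) x 45 mm, walls and floor 4 mm thick, fixed; origin under its centre. Bin and tester may change sides.
- link: brass chain link lying flat in the middle of the bin's floor: an oval ring of round 7 mm bar, 82 mm long (its x axis) and 34 mm wide (its y), opening 68 x 20 mm, round ends, straight flanks 48 mm long. 45 to 75 g. Origin: under its centre.
- nut: large steel hex nut, 34 mm across flats, 14 mm high, in one end of the bin; stays there. Origin under its centre.
- collar: dark steel shaft collar, 36 mm outside, 20 mm hole, 16 mm high, in the other end of the bin; stays there. Origin under its centre.
- file: flat file with a wooden handle, 265 mm long, lying on the bench on the robot's side; leave alone. Origin under its middle.
- screwdriver: screwdriver lying on the bench on the robot's side; leave alone.
- oil_bottle: white plastic oil bottle, 56 mm thick, 150 mm high, standing on the left; leave alone. Origin under its centre.
- jar: amber glass jar, 68 mm thick, 85 mm high, at the back; leave alone. Origin under its centre.
- wrench: steel wrench lying at the back; leave alone.
- vee_block: dark steel vee block, 70 x 45 x 42 mm, at the back right; leave alone. Origin under its centre.
There are look-alikes about, which are no part of the job. Of the things shaped like the link, the brass one is meant.

How it is judged:
By the outcome, as a careful person would: the job done as asked, in the order asked, and still so for the second after the job is handed in, while the arm keeps its last pose, push and grip.
It also fails if it takes over 51 s, if anything falls off the work surface, if the arm or the gripper's body presses on something with over 40 N, if the wrist force passes 120 N, or if a joint passes its speed limit or range.

## Working session

There is one attempt and no reset: what is moved stays moved. The work goes in short steps, Python scripts to look and compute and a tool call to move; the robot and the scene stay as the last step left them, time stands still between calls to the robot, and variables do not carry over. Pictures are saved under pics/ and viewed, about 8 in all and at most 12, crops included, and the job is handed in when it is done.

Besides the shell and the picture viewer there is one more tool, called after "Request:" by a JSON object that holds its "api" and its "payload", one argument or row to a line. apply_moves: Moves the arm, as the interface text tells. Its arguments: {"type":"object","properties":{"deltas":{"type":"string"},"fingers":{"type":"number"}},"required":["deltas"]}

```bash
mkdir -p pics; cat > h.py <<'E'
import numpy as np, cv2
from station import monitor, capture, calibration, job
def snap(n,f):
    p,d=capture(n); np.savez(f'pics/{f}.npz',p=p,d=d); cv2.imwrite(f'pics/{f}.png',p[:,:,::-1]); return p,d
def load(f):
    z=np.load(f'pics/{f}.npz'); return z['p'],z['d']
def crop(f,u0,u1,v0,v1,s,out):
    p,_=load(f); cv2.imwrite(f'pics/{out}.png',cv2.resize(p[v0:v1,u0:u1,::-1],None,fx=s,fy=s,interpolation=cv2.INTER_CUBIC))
def ray(n,u,v):
    c=calibration(n);E=np.array(c['extrinsics']);r=E[:3,:3]@np.array([(u-c['cx'])/c['fx'],(v-c['cy'])/c['fy'],1]);return E[:3,3],r
def atz(n,u,v,z):
    o,r=ray(n,u,v);return o+r*(z-o[2])/r[2]
def dep(n,d,u,v):
    o,r=ray(n,u,v);return o+r*d[int(round(v)),int(round(u))]
def proj(n,P):
    c=calibration(n);E=np.array(c['extrinsics']);q=E[:3,:3].T@(np.array(P)-E[:3,3]);return c['fx']*q[0]/q[2]+c['cx'],c['fy']*q[1]/q[2]+c['cy']
E
python3 -c "
from h import *
snap('top','t0');snap('side','s0')
for n in('top','side'):print(calibration(n))
print(monitor.sense())"
```

```text
{'fx': 482.93145503441934, 'fy': 482.93145503441934, 'cx': 281.2996378887158, 'cy': 210.46378971297364, 'extrinsics': array([[-0.01659454, -0.99577548,  0.09030949,  0.44766685],
       [-0.99977274,  0.01531635, -0.01482813,  0.02154845],
       [ 0.01338228, -0.09053504, -0.99580335,  1.31624983],
       [ 0.        ,  0.        ,  0.        ,  1.        ]])}
{'fx': 450.0111541336408, 'fy': 450.0111541336408, 'cx': 279.9277065917249, 'cy': 210.25137337062628, 'extrinsics': array([[-0.99740043, -0.05157736,  0.05032056,  0.52685458],
       [-0.0720449 ,  0.70036919, -0.71013558,  0.80315197],
       [ 0.00138395, -0.71191487, -0.70226441,  0.87232404],
       [ 0.        ,  0.        ,  0.        ,  1.        ]])}
{'time_s': 0.1, 'joints': array([-1.16541543e+00,  3.53578946e-01,  1.63405196e+00,  8.78697260e-06,
        1.15517462e+00, -2.39486460e-03]), 'qd': array([-0.00138408, -0.00061189,  0.00030194, -0.00087061, -0.0009288 ,
        0.00134536]), 'joint_efforts': array([ 1.52341570e-03, -6.06355977e+01, -3.42821431e+01,  1.30884482e-04,
        3.99262353e-03,  7.81842857e-06]), 'position': array([ 0.24769745, -0.57337033,  0.23064005]), 'ee_rot': array([[ 3.96564897e-01, -9.18006569e-01, -4.70929226e-04],
       [-9.18005889e-01, -3.96565177e-01,  1.11773639e-03],
       [-1.21284348e-03, -1.09392134e-05, -9.99999264e-01]]), 'contact_force': array([-0.97404759,  0.26807887,  0.32841186]), 'ft_torque': array([ 0.03894945, -0.02226937, -0.00724131]), 'gripper_width': 0.08540888782188558}
```

View pics/t0.png

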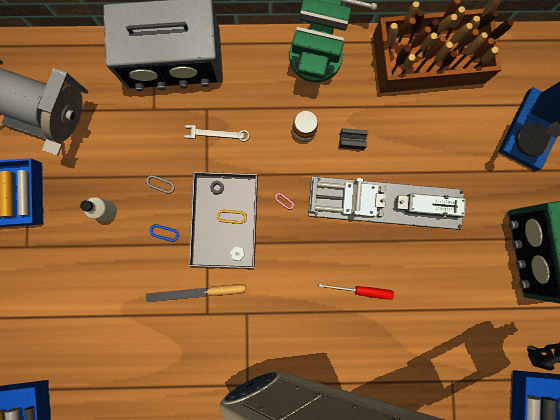

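View pics/s0.png

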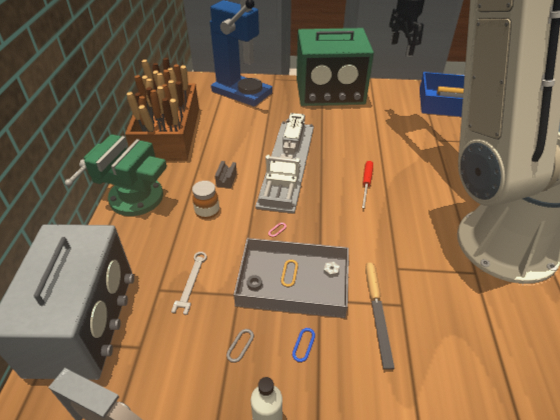

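Candidates in the top view: grey oval (160,184), blue oval (164,233), small pink oval (285,201), brass oval (232,217) in the middle of the bin. I choose the brass one, which is in the bin with the collar (217,187) and nut (237,254). Next I'll check it in close crops.

```bash
python3 -c "
from h import *
p,_=load('t0')
a=cv2.resize(p[165:275,185:265,::-1],None,fx=5,fy=5,interpolation=cv2.INTER_CUBIC)
b=cv2.resize(p[165:240,300:475,::-1],None,fx=4.5,fy=4.5,interpolation=cv2.INTER_CUBIC)
cv2.imwrite('pics/a.png',a);cv2.imwrite('pics/b.png',b)"
```

```text
(no output)
```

View pics/a.png

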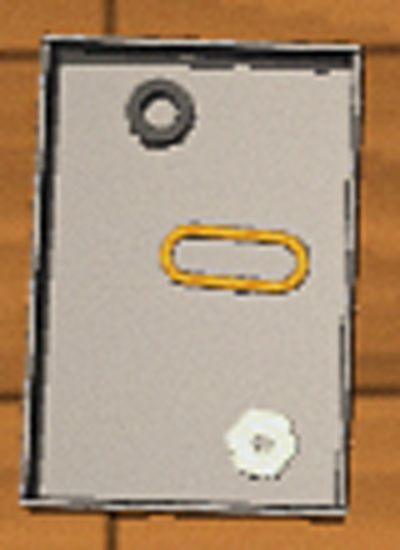

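View pics/b.png

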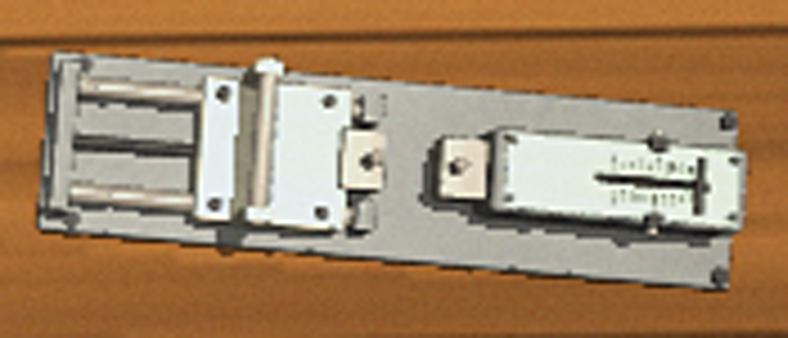

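```bash
cat >> h.py <<'E'
def linkpose(n,p,z,box=None):
    hsv=cv2.cvtColor(p,cv2.COLOR_RGB2HSV); m=cv2.inRange(hsv,(18,150,90),(30,255,255))
    if box is not None:
        k=np.zeros_like(m);u0,u1,v0,v1=box;k[v0:v1,u0:u1]=1;m=m*k
    v,u=np.nonzero(m);P=np.array([atz(n,a,b,z) for a,b in zip(u,v)])
    # hull-based rectangle, robust to shading
    r=cv2.minAreaRect((P[:,:2]*1000).astype(np.float32));(c,s,a)=r
    if s[0]<s[1]: a+=90
    return np.array(c),s,a,len(u),np.linalg.svd(P[:,:2]-P[:,:2].mean(0))[2][0]
def tw(T,p):
    x,y,t=T;c,s=np.cos(t),np.sin(t);return np.array([x+c*p[0]-s*p[1],y+s*p[0]+c*p[1],p[2]])
E
python3 -c "
from h import *
from scipy.optimize import least_squares
p,d=load('t0')
print(linkpose('top',p,.0075,(190,258,175,268)))
ps,ds=load('s0');print('side',linkpose('side',ps,.0075,(240,345,250,305)))
f=lambda x,y:(300+(x+.5)/4.5-.5,165+(y+.5)/4.5-.5)
pts=[((700,186),(-.170,0,.064)),((55,52),(.21,-.055,.012)),((38,230),(.21,.055,.012)),((735,112),(-.21,-.055,.012)),((728,288),(-.21,.055,.012)),((369,160),(.02,0,.066)),((460,165),(-.03,0,.066)),((263,137),(.09,0,.094))]
def res(T):return np.ravel([np.subtract(proj('top',tw(T,q)),f(*c)) for c,q in pts])
s=least_squares(res,[.45,-.2,1.57],x_scale=[.01,.01,.01]);T=s.x;print(T,np.degrees(T[2]));print(s.fun.reshape(-1,2).round(2))
for n,q in dict(dp=(-.03,0,.048),cp=(.02,0,.048),h=(.09,0,.088),mid=(-.005,0,.048)).items():print(n,tw(T,q).round(4))
Ti=np.linalg.inv
for c in((657,140),(652,224)):
  w=atz('top',*f(*c),.064);print('tab',((w[:2]-T[:2])@np.array([np.cos(T[2]),np.sin(T[2])])))
# side-view check by depth/projection
for q in((.02,0,.066),(-.03,0,.066),(.09,0,.094),(-.17,0,.064)):print('side proj',np.round(proj('side',tw(T,q)),1))
crop('s0',230,330,100,310,2.8,'c')
for c in ((217,187),(237,254)):print('obj',atz('top',*c,.02))
"
```

```text
(array([552.50732422, 137.59379578]), (79.38250732421875, 33.00995635986328), 83.9002685546875, 131, array([-0.08565891, -0.99632452]))
side (array([551.375     , 138.31095886]), (77.50457763671875, 30.533527374267578), 83.02202606201172, 101, array([0.06592911, 0.99782431]))
[ 0.58362889 -0.28291891  1.46821794] 84.12269130927626
[[-0.23 -0.04]
 [-1.18 -0.38]
 [-0.66  0.05]
 [ 0.54 -0.35]
 [ 0.01  0.56]
 [ 1.31 -0.65]
 [ 0.13 -0.1 ]
 [ 0.04  0.84]]
dp [ 0.5806 -0.3128  0.048 ]
cp [ 0.5857 -0.263   0.048 ]
h [ 0.5928 -0.1934  0.088 ]
mid [ 0.5831 -0.2879  0.048 ]
tab -0.14406684067630973
tab -0.1438643660331162
side proj [285.7 150.6]
side proj [288.4 140.7]
side proj [281.7 157.6]
side proj [295.3 116.1]
obj [0.63156129 0.17495737 0.02      ]
obj [0.4503268  0.12247212 0.02      ]
```

View pics/c.png

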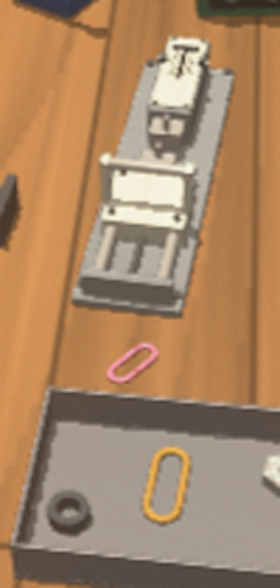

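The brass oval in the bin is the link, and it lies nearly parallel to the tester (both about 84°). The bottom of the bin, with the link, is in clear view and nothing blocks a grip across the flanks. The marker sits about 26 mm from the pointer. Now I'll turn and transfer.

Request:
{"api": "apply_moves", "payload": {
  "deltas": "0 0 0 0 0 -7.6;0 0 0 0 0 -7.6;0 0 0 0 0 -7.6;0 0 0 0 0 -7.6;0 0 0 0 0 -7.6;0 0 0 0 0 -7.6;0 0 0 0 0 -7.6;0 0 0 0 0 -7.6",
  "fingers": 4.6
}}

```text
time_s: 0.9
position: [0.2477, -0.5735, 0.2308]
ee_rot: [[0.995, -0.096, -0.0], [-0.096, -0.995, 0.001], [-0.0, -0.001, -1.0]]
contact_force: [-0.0, -0.1, 0.3]
gripper_width: 0.0457
```

Request:
{"api": "apply_moves", "payload": {
  "deltas": "1.28 -4.1 0.3 0 0 0;1.28 -4.1 0.3 0 0 0;1.28 -4.1 0.3 0 0 0;1.28 -4.1 0.3 0 0 0;1.28 -4.1 0.3 0 0 0;1.28 -4.1 0.3 0 0 0;1.28 -4.1 0.3 0 0 0;1.28 -4.1 0.3 0 0 0;1.28 -4.1 0.3 0 0 0;1.28 -4.1 0.3 0 0 0;1.28 -4.1 0.3 0 0 0;1.28 -4.1 0.3 0 0 0;1.28 -4.1 0.3 0 0 0;1.28 -4.1 0.3 0 0 0;1.28 -4.1 0.3 0 0 0;1.28 -4.1 0.3 0 0 0;1.28 -4.1 0.3 0 0 0;1.28 -4.1 0.3 0 0 0;0 0 0 0 0 0;0 0 0 0 0 0"
}}

```text
time_s: 2.9
position: [0.5517, 0.1377, 0.1766]
ee_rot: [[0.995, -0.1, -0.001], [-0.1, -0.995, -0.001], [-0.001, 0.001, -1.0]]
contact_force: [0.3, 0.0, 0.1]
gripper_width: 0.0459
```

Request:
{"api": "apply_moves", "payload": {
  "deltas": "0 0 3.5 0 0 0;0 0 3.5 0 0 0;0 0 3.5 0 0 0;0 0 2.5 0 0 0;0 0 1.2 0 0 0;0 0 0 0 0 0"
}}

```text
time_s: 3.5
position: [0.5508, 0.1358, 0.0341]
ee_rot: [[0.995, -0.103, -0.003], [-0.103, -0.995, -0.001], [-0.003, 0.001, -1.0]]
contact_force: [-0.6, 0.3, 0.5]
gripper_width: 0.046
```

```bash
python3 -c "
from h import *
snap('side','s1');crop('s1',220,360,200,320,5,'d');print(monitor.sense()['position'])"
```

```text
[0.55181248 0.13625217 0.03536068]
```

View pics/d.png

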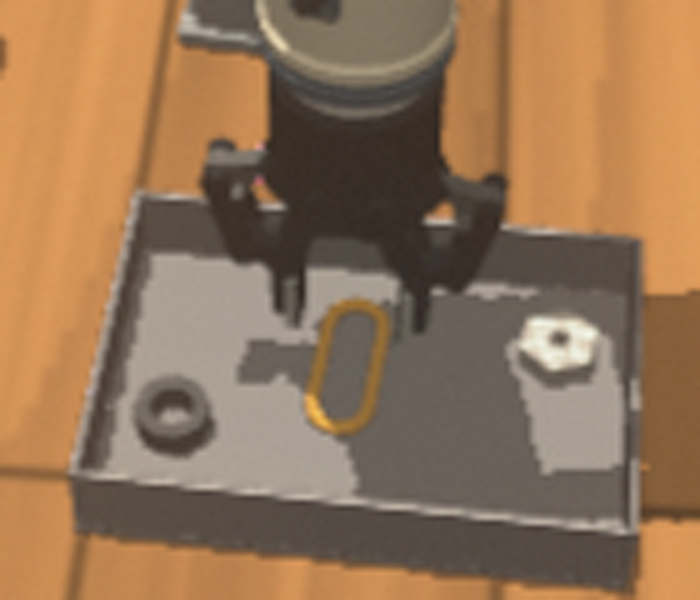

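The fingers straddle the link: tips at crop (293,325) and (418,330), link centre at (347,367). Nut and collar are clear. Now descending slowly.

Request:
{"api": "apply_moves", "payload": {
  "deltas": "0 0 1 0 0 0;0 0 0.8 0 0 0;0 0 0.5 0 0 0;0 0 0.3 0 0 0;0 0 0 0 0 0;0 0 0 0 0 0"
}}

```text
time_s: 4.15
position: [0.5522, 0.1371, 0.0094]
ee_rot: [[0.995, -0.102, 0.0], [-0.102, -0.995, 0.0], [0.0, -0.0, -1.0]]
contact_force: [0.3, -1.0, 0.3]
gripper_width: 0.046
```

Request:
{"api": "apply_moves", "payload": {
  "deltas": "0 0 0.15 0 0 0;0 0 0.15 0 0 0;0 0 0 0 0 0"
}}

```text
time_s: 4.45
position: [0.552, 0.137, 0.0062]
ee_rot: [[0.995, -0.102, -0.0], [-0.102, -0.995, -0.0], [-0.0, 0.0, -1.0]]
contact_force: [-0.1, -0.2, -0.4]
gripper_width: 0.0458
```

Request:
{"api": "apply_moves", "payload": {
  "deltas": "0 0 0.1 0 0 0;0 0 0.1 0 0 0;0 0 0 0 0 0"
}}

```text
time_s: 4.75
position: [0.552, 0.137, 0.0041]
ee_rot: [[0.995, -0.102, -0.0], [-0.102, -0.995, -0.0], [-0.0, 0.0, -1.0]]
contact_force: [0.4, -0.2, 0.2]
gripper_width: 0.0459
```

Request:
{"api": "apply_moves", "payload": {
  "deltas": "0 0 0.1 0 0 0;0 0 0 0 0 0"
}}

```text
time_s: 4.95
position: [0.552, 0.137, 0.0032]
ee_rot: [[0.995, -0.102, -0.0], [-0.102, -0.995, -0.0], [-0.0, 0.0, -1.0]]
contact_force: [0.4, 0.1, 0.1]
gripper_width: 0.0457
```

Request:
{"api": "apply_moves", "payload": {
  "deltas": "0 0 0 0 0 0;0 0 0 0 0 0;0 0 0 0 0 0;0 0 0 0 0 0;0 0 0 0 0 0;0 0 0 0 0 0;0 0 0 0 0 0;0 0 0 0 0 0",
  "fingers": 2.5
}}

```text
time_s: 5.75
position: [0.5524, 0.1371, 0.0037]
ee_rot: [[0.995, -0.102, 0.001], [-0.102, -0.995, 0.0], [0.001, -0.0, -1.0]]
contact_force: [-0.2, -0.4, 4.9]
gripper_width: 0.031
```

Request:
{"api": "apply_moves", "payload": {
  "deltas": "0 0 -0.5 0 0 0;0 0 -1 0 0 0;0 0 -3 0 0 0;0 0 -4 0 0 0;0 0 -4 0 0 0;0 0 -2 0 0 0;0 0 0 0 0 0"
}}

```text
time_s: 6.45
position: [0.5542, 0.1375, 0.1523]
ee_rot: [[0.995, -0.102, 0.006], [-0.102, -0.995, 0.002], [0.006, -0.002, -1.0]]
contact_force: [0.3, 0.1, -0.8]
gripper_width: 0.0312
```

```bash
python3 -c "
from h import *
snap('side','s2');crop('s2',210,360,150,300,4,'e');print(monitor.sense()['position'])
print(linkpose('side',load('s2')[0],.14,(210,360,150,300)))"
```

```text
[0.55299229 0.13721092 0.15021405]
(array([556.78198242, 124.03974915]), (30.721240997314453, 76.01274108886719), 92.76549005508423, 52, array([0.01193237, 0.99992881]))
```

View pics/e.png

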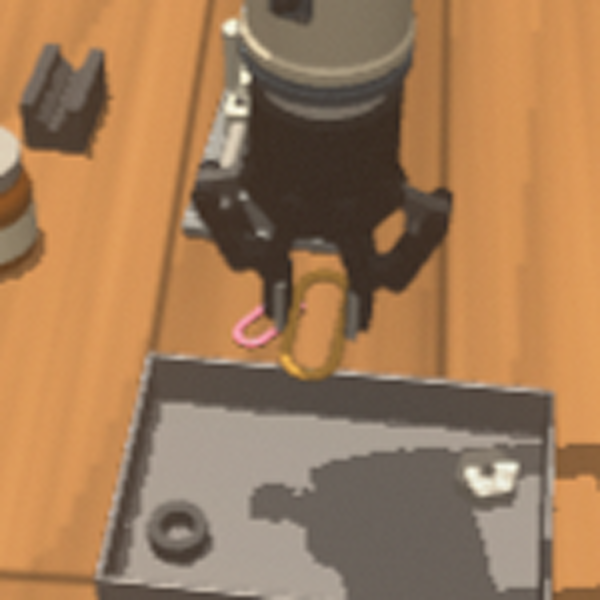

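The link is held level: crop centre about (317,325), between the pads, and the pink oval is well below. Next I measure its pose relative to the tool by depth, since the 31 mm opening (34 expected) makes the grip height unsure.

```bash
cat >> h.py <<'E'
def linkdepth(n,f,box):
    p,d=load(f);u0,u1,v0,v1=box
    hsv=cv2.cvtColor(p,cv2.COLOR_RGB2HSV);m=cv2.inRange(hsv,(15,120,60),(32,255,255));k=np.zeros_like(m);k[v0:v1,u0:u1]=1
    v,u=np.nonzero(m*k);P=np.array([dep(n,d,a,b) for a,b in zip(u,v)]);return P,u,v
E
python3 -c "
from h import *
snap('top','t2')
for n,f,b in(('side','s2',(272,302,212,250)),('top','t2',(180,280,150,280))):
  P,u,v=linkdepth(n,f,b);print(n,len(P),u.min(),u.max(),v.min(),v.max());print(np.percentile(P,[2,20,50,80,98],axis=0).round(4))
  A=np.c_[P[:,:2]-P[:,:2].mean(0),np.ones(len(P))];w=np.abs(P[:,2]-np.median(P[:,2]))<.012
  if w.sum()>5: print(np.linalg.lstsq(A[w],P[w,2],rcond=None)[0],w.sum(),cv2.minAreaRect((P[w,:2]*1000).astype(np.float32)))
"
```

```text
side 302 272 300 213 244
[[ 5.391e-01 -6.280e-02 -3.000e-03]
 [ 5.443e-01  1.180e-02  1.000e-04]
 [ 5.610e-01  1.194e-01  1.576e-01]
 [ 5.696e-01  1.630e-01  1.599e-01]
 [ 6.002e-01  1.796e-01  1.906e-01]]
[0.02582683 0.00708858 0.15841811] 187 ((552.3085327148438, 141.05844116210938), (82.1529769897461, 38.513126373291016), 83.73854064941406)
top 1842 180 279 150 279
[[ 3.894e-01  9.000e-03 -5.800e-03]
 [ 4.770e-01  2.560e-02 -2.600e-03]
 [ 6.776e-01  5.390e-02 -3.000e-04]
 [ 7.187e-01  1.414e-01  2.100e-03]
 [ 7.370e-01  2.702e-01  7.200e-03]]
[ 0.00098754 -0.00278862 -0.00028028] 1811 ((560.8041381835938, 145.08523559570312), (273.5550842285156, 355.191650390625), 89.0680923461914)
```

Request:
{"api": "apply_moves", "payload": {
  "deltas": "0.61 3.51 0 0 0 0;0.61 3.51 0 0 0 0;0.61 3.51 0 0 0 0;0.61 3.51 0 0 0 0;0.61 3.51 0 0 0 0;0.61 3.51 0 0 0 0;0.61 3.51 0 0 0 0;0.61 3.51 0 0 0 0;0.61 3.51 0 0 0 0;0.61 3.51 0 0 0 0;0.61 3.51 0 0 0 0;0.61 3.51 0 0 0 0;0 0 0 0 0 0;0 0 3 0 0 0;0 0 2.5 0 0 0;0 0 1.5 0 0 0;0 0 0 0 0 0;0 0 0 0 0 0;0 0 0 0 0 0"
}}

```text
time_s: 8.45
position: [0.5828, -0.2896, 0.0794]
ee_rot: [[0.995, -0.101, 0.001], [-0.101, -0.995, -0.001], [0.001, 0.001, -1.0]]
contact_force: [0.5, -1.2, -0.7]
gripper_width: 0.031
```

```bash
python3 -c "
from h import *
snap('side','s3');snap('top','t3')
a=cv2.imread('pics/s3.png')[100:190,240:330];b=cv2.imread('pics/t3.png')[155:245,340:430]
cv2.imwrite('pics/f.png',cv2.resize(np.hstack([a,b]),None,fx=4.4,fy=4.4,interpolation=cv2.INTER_CUBIC));print(monitor.sense()['position'])
P,u,v=linkdepth('side','s3',(265,310,120,180));w=(P[:,2]>.07)&(P[:,2]<.11)
if w.sum()>5:print(w.sum(),np.percentile(P[w],[2,50,98],axis=0).round(4),cv2.minAreaRect((P[w,:2]*1000).astype(np.float32)))"
```

```text
[ 0.58287842 -0.28969436  0.0795633 ]
65 [[ 0.5682 -0.3233  0.0819]
 [ 0.587  -0.2733  0.0859]
 [ 0.5991 -0.2454  0.0931]] ((583.2265625, -284.1865539550781), (80.080078125, 30.864131927490234), 88.00765991210938)
```

View pics/f.png

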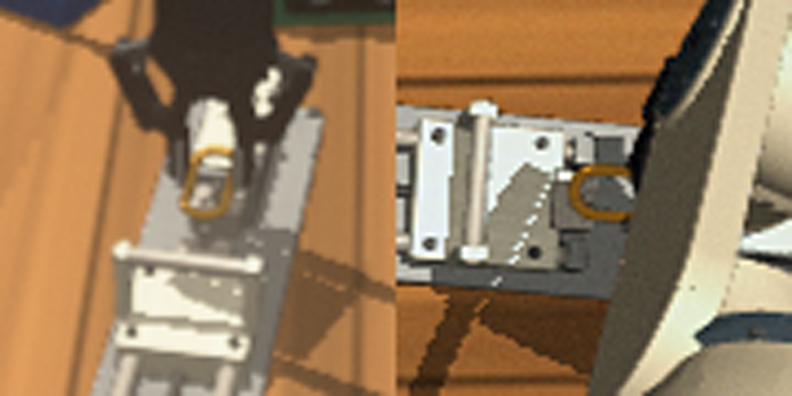

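```bash
python3 -c "
from h import *
T=[0.58362889,-0.28291891,1.46821794]
c,s=np.cos(T[2]),np.sin(T[2])
def loc(w):
  e=np.array(w[:2])-T[:2];return (e@[c,s]*1000).round(1),(e@[-s,c]*1000).round(1)
p,_=load('t3')
hsv=cv2.cvtColor(p,cv2.COLOR_RGB2HSV);m=cv2.inRange(hsv,(15,120,60),(32,255,255))[180:215,370:396]
v,u=np.nonzero(m);print(u.min()+370,v.min()+180,v.max()+180)
for z in(.080,.084,.088):print(z,'end',loc(atz('top',u.min()+369.5,(v.min()+v.max())/2+180,z)))
print('TCP',loc(monitor.sense()['position']))
print('side',loc([.5832,-.2842]))
print('pins picked', [loc(atz('top',300+(x+.5)/4.5-.5,165+(y+.5)/4.5-.5,.066)) for x,y in((369,160),(460,165))])
"
```

```text
370 180 205
0.08 end (np.float64(58.9), np.float64(-13.3))
0.084 end (np.float64(59.6), np.float64(-12.7))
0.088 end (np.float64(60.4), np.float64(-12.2))
TCP (np.float64(-6.8), np.float64(0.1))
side (np.float64(-1.3), np.float64(0.3))
pins picked [(np.float64(23.3), np.float64(2.0)), (np.float64(-29.7), np.float64(0.3))]
```

```bash
python3 -c "
from h import *
T=[0.58362889,-0.28291891,1.46821794]
c,s=np.cos(T[2]),np.sin(T[2])
def loc(w):
  e=np.array(w[:2])-T[:2];return (e@[c,s]*1000).round(1),(e@[-s,c]*1000).round(1)
p,_=load('t3')
hsv=cv2.cvtColor(p,cv2.COLOR_RGB2HSV);m=cv2.inRange(hsv,(15,140,60),(32,255,255))[188:208,376:394]
print(m//255)
print(loc(atz('top',379.2,198.6,.084)))
"
```

```text
[[0 0 0 0 0 0 0 0 0 0 0 0 0 0 0 0 0 0]
 [0 0 0 0 0 0 0 0 0 0 0 0 0 0 0 0 0 0]
 [0 0 0 0 0 0 0 0 0 0 0 0 0 0 0 0 0 0]
 [0 0 0 0 0 0 0 0 0 0 0 0 0 0 0 0 0 0]
 [0 0 0 0 0 0 0 0 0 1 1 1 1 0 0 0 0 0]
 [0 0 0 0 0 0 1 1 1 1 1 1 1 1 1 1 1 0]
 [0 0 0 0 0 1 1 1 1 1 1 1 1 1 1 1 1 0]
 [0 0 0 0 1 1 1 0 0 0 0 0 0 0 0 0 0 0]
 [0 0 0 0 1 1 0 0 0 0 0 0 0 0 0 0 0 0]
 [0 0 0 1 1 1 0 0 0 0 0 0 0 0 0 0 0 0]
 [0 0 0 1 1 1 0 0 0 0 0 0 0 0 0 0 0 0]
 [0 0 0 1 1 1 0 0 0 0 0 0 0 0 0 0 0 0]
 [0 0 0 0 1 1 0 0 0 0 0 0 0 0 0 0 0 0]
 [0 0 0 0 1 1 1 0 0 0 0 0 0 0 0 0 0 0]
 [0 0 0 0 0 1 1 1 1 0 0 0 0 0 0 0 0 0]
 [0 0 0 0 0 0 1 1 1 1 1 1 1 1 1 1 1 1]
 [0 0 0 0 0 0 0 1 1 1 1 1 1 1 1 1 1 1]
 [0 0 0 0 0 0 0 0 0 0 0 0 0 1 1 0 0 0]
 [0 0 0 0 0 0 0 0 0 0 0 0 0 0 0 0 0 0]
 [0 0 0 0 0 0 0 0 0 0 0 0 0 0 0 0 0 0]]
(np.float64(33.6), np.float64(0.9))
```

Link end edge gives the link's centre at tester x ≈ -5 to -6, y ≈ +0.7, inside the ±5 mm fit, so I shift 1 mm and lower with force checks.

Request:
{"api": "apply_moves", "payload": {
  "deltas": "0 -0.1 0.8 0 0 0;0 0 0.5 0 0 0;0 0 0.4 0 0 0;0 0 0 0 0 0"
}}

```text
time_s: 8.95
position: [0.5817, -0.2882, 0.0604]
ee_rot: [[0.995, -0.102, -0.001], [-0.102, -0.995, 0.001], [-0.001, -0.001, -1.0]]
contact_force: [0.3, -0.2, -0.7]
gripper_width: 0.0314
```

Request:
{"api": "apply_moves", "payload": {
  "deltas": "0 0 0.4 0 0 0;0 0 0.4 0 0 0;0 0 0.2 0 0 0;0 0 0 0 0 0;0 0 0 0 0 0"
}}

```text
time_s: 9.45
position: [0.5822, -0.2885, 0.0512]
ee_rot: [[0.995, -0.102, -0.0], [-0.102, -0.995, 0.0], [-0.0, -0.0, -1.0]]
contact_force: [0.2, 0.3, -0.0]
gripper_width: 0.0307
```

Request:
{"api": "apply_moves", "payload": {
  "deltas": "0 0 0.1 0 0 0;0 0 0.1 0 0 0;0 0 0 0 0 0;0 0 0 0 0 0"
}}

```text
time_s: 9.85
position: [0.5822, -0.2885, 0.0493]
ee_rot: [[0.995, -0.102, 0.0], [-0.102, -0.995, -0.0], [0.0, -0.0, -1.0]]
contact_force: [-1.3, -0.1, -0.8]
gripper_width: 0.0312
```

Request:
{"api": "apply_moves", "payload": {
  "deltas": "0 0 0.1 0 0 0;0 0 0 0 0 0;0 0 0 0 0 0"
}}

```text
time_s: 10.15
position: [0.5822, -0.2884, 0.0483]
ee_rot: [[0.995, -0.102, -0.0], [-0.102, -0.995, 0.0], [-0.0, -0.0, -1.0]]
contact_force: [0.7, 0.8, -1.3]
gripper_width: 0.0311
```

Request:
{"api": "apply_moves", "payload": {
  "deltas": "0 0 0 0 0 0;0 0 0 0 0 0;0 0 0 0 0 0;0 0 0 0 0 0;0 0 0 0 0 0",
  "fingers": 5
}}

```text
time_s: 10.65
position: [0.5822, -0.2885, 0.0483]
ee_rot: [[0.995, -0.102, 0.0], [-0.102, -0.995, -0.0], [0.0, 0.0, -1.0]]
contact_force: [0.1, 0.4, 0.3]
gripper_width: 0.0498
```

Request:
{"api": "apply_moves", "payload": {
  "deltas": "0 0 -0.5 0 0 0;0 0 -1.5 0 0 0;0 0 -3 0 0 0;0 0 -3.5 0 0 0;0 0 -3.5 0 0 0;0 -3 -0.5 0 0 0;0 -4 0 0 0 0;0 -4 0 0 0 0;0 -4 0 0 0 0;0 -4 0 0 0 0;0 0 0 0 0 0;0 0 0 0 0 0"
}}

```text
time_s: 11.85
position: [0.6019, -0.0988, 0.1745]
ee_rot: [[0.995, -0.1, 0.001], [-0.1, -0.995, -0.0], [0.001, 0.0, -1.0]]
contact_force: [-0.8, -0.1, 0.3]
gripper_width: 0.0499
```

```bash
python3 -c "
from h import *
snap('side','s4');snap('top','t4')
a=cv2.imread('pics/s4.png')[105:195,245:335];b=cv2.imread('pics/t4.png')[160:250,380:470]
cv2.imwrite('pics/g.png',cv2.resize(np.hstack([a,b]),None,fx=4.4,fy=4.4,interpolation=cv2.INTER_CUBIC));print(monitor.sense()['position'])
p,_=load('t4');print(linkpose('top',p,.0515,(365,440,180,220)))"
```

```text
[ 0.60166866 -0.10019439  0.17402797]
(array([ 582.7769165 , -304.75827026]), (40.200103759765625, 31.906572341918945), 89.12432098388672, 78, array([-0.21506135, -0.97660054]))
```

View pics/g.png

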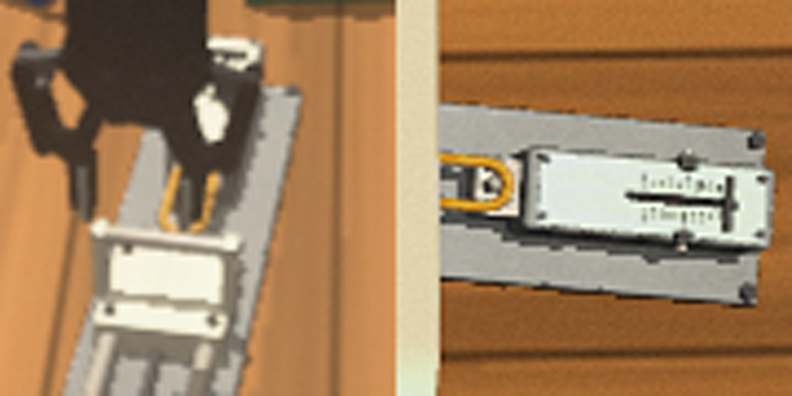

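The link lies around the draw-bar pin: pin at (487,182), inside its round end at (512,185). The pointer is home at (728,200) and the marker tabs are at (687,160) and (684,240). Next I turn a quarter and go over the handle, then check the carriage end.

Request:
{"api": "apply_moves", "payload": {
  "deltas": "0 0 0 0 0 8.2;0 0 0 0 0 8.2;0 0 0 0 0 8.2;0 0 0 0 0 8.2;0 0 0 0 0 8.2;0 0 0 0 0 8.2;0 0 0 0 0 8.2;0 0 0 0 0 8.2;0 0 0 0 0 8.2;0 0 0 0 0 8.2;0 0 0 0 0 8;0 0 0 0 0 0"
}}

```text
time_s: 13.15
position: [0.6014, -0.1009, 0.1735]
ee_rot: [[-0.105, -0.994, 0.0], [-0.994, 0.105, -0.0], [0.0, -0.0, -1.0]]
contact_force: [-0.2, 0.2, 0.6]
gripper_width: 0.0499
```

```bash
python3 -c "
from h import *
snap('side','s5');snap('top','t5')
a=cv2.imread('pics/s5.png')[105:195,245:335];b=cv2.imread('pics/t5.png')[160:250,300:390]
cv2.imwrite('pics/i.png',cv2.resize(np.hstack([a,b]),None,fx=4.4,fy=4.4,interpolation=cv2.INTER_CUBIC))
P,u,v=linkdepth('side','s5',(275,300,135,165));w=(P[:,2]>.03)&(P[:,2]<.09)
q=P[w];i=np.argsort(q[:,1]);q=q[i];print(len(q));print(q[::max(1,len(q)//12)].round(3));print(cv2.minAreaRect((q[:,:2]*1000).astype(np.float32)))
s=monitor.sense();print(s['position'],s['ee_rot'].round(3).tolist(),s['joints'][5])"
```

```text
75
[[ 0.573 -0.331  0.049]
 [ 0.57  -0.318  0.051]
 [ 0.566 -0.31   0.056]
 [ 0.593 -0.304  0.037]
 [ 0.593 -0.299  0.052]
 [ 0.593 -0.293  0.053]
 [ 0.595 -0.288  0.053]
 [ 0.568 -0.278  0.054]
 [ 0.57  -0.271  0.052]
 [ 0.597 -0.264  0.056]
 [ 0.573 -0.258  0.054]
 [ 0.578 -0.251  0.056]
 [ 0.578 -0.249  0.054]]
((581.9819946289062, -288.33294677734375), (86.04142761230469, 31.78910255432129), 84.48501586914062)
[ 0.60147401 -0.10046458  0.17342437] [[-0.099, -0.995, 0.0], [-0.995, 0.099, -0.0], [0.0, -0.0, -1.0]] 1.5019222484343955
```

View pics/i.png

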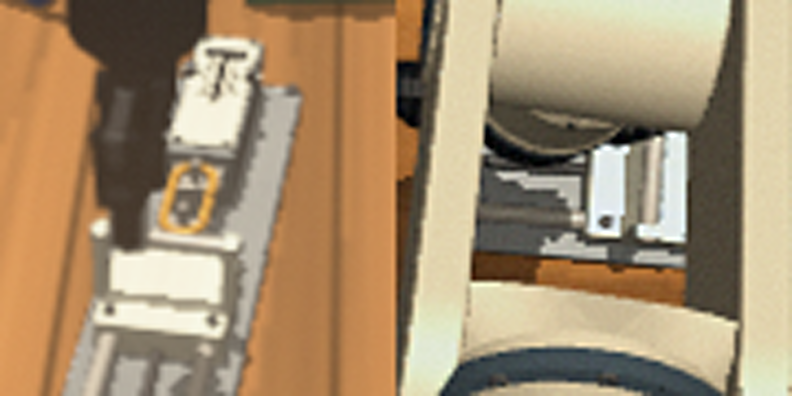

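The link lies flat (upper surface z ≈ 0.054 at both ends), both pins inside it. Now over the handle.

Request:
{"api": "apply_moves", "payload": {
  "deltas": "3.1 0 0 0 0 0;3.1 0 0 0 0 0;3.1 -0.1 0 0 0 0;0 0 0 0 0 0;0 0 3 0 0 0;0 0 3 0 0 0;0 0 2 0 0 0;0 0 0 0 0 0;0 0 0 0 0 0"
}}

```text
time_s: 14.15
position: [0.5932, -0.1919, 0.0936]
ee_rot: [[-0.1, -0.995, -0.0], [-0.995, 0.1, 0.0], [-0.0, 0.0, -1.0]]
contact_force: [0.6, 0.6, -0.1]
gripper_width: 0.05
```

Request:
{"api": "apply_moves", "payload": {
  "deltas": "0 0 1 0 0 0;0 0 1 0 0 0;0 0 0.5 0 0 0;0 0 0 0 0 0;0 0 0 0 0 0"
}}

```text
time_s: 14.65
position: [0.5931, -0.1921, 0.0682]
ee_rot: [[-0.102, -0.995, -0.0], [-0.995, 0.102, 0.0], [-0.0, 0.0, -1.0]]
contact_force: [-0.3, 0.6, -0.2]
gripper_width: 0.05
```

```bash
python3 -c "
from h import *
snap('side','s6');snap('top','t6')
a=cv2.imread('pics/s6.png')[105:195,245:335];b=cv2.imread('pics/t6.png')[160:250,380:470]
cv2.imwrite('pics/j.png',cv2.resize(np.hstack([a,b]),None,fx=4.4,fy=4.4,interpolation=cv2.INTER_CUBIC));print(monitor.sense()['position'])"
```

```text
[ 0.59335407 -0.19217736  0.06862094]
```

View pics/j.png

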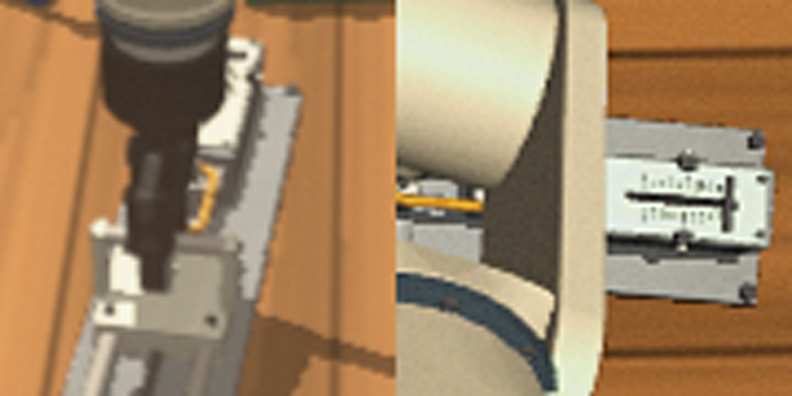

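The fingers straddle the bar (150,240 in the side half). Pointer (728,200) and tabs (687,160)/(684,240) stay visible from above. I'll close the fingers and measure the pointer by code from here on.

Request:
{"api": "apply_moves", "payload": {
  "deltas": "0 0 0 0 0 0;0 0 0 0 0 0;0 0 0 0 0 0;0 0 0 0 0 0;0 0 0 0 0 0;0 0 0 0 0 0;0 0 0 0 0 0;0 0 0 0 0 0",
  "fingers": 0.6
}}

```text
time_s: 15.55
position: [0.5932, -0.1923, 0.0687]
ee_rot: [[-0.102, -0.995, 0.0], [-0.995, 0.102, -0.0], [0.0, -0.0, -1.0]]
contact_force: [-2.5, -1.8, 5.9]
gripper_width: 0.01
```

```bash
cat > ptr.py <<'E'
from h import *
import sys
# rectified top-down view of the face plate: 4 px/mm, tester x -200..-100, y -35..35, plane z
T=[0.58362889,-0.28291891,1.46821794]
def rect(z,n='top',N=4):
    acc=0
    for _ in range(N): acc=acc+capture(n)[0].astype(float)
    g=acc/N; S=4
    src=np.float32([proj(n,tw(T,(x,y,z))) for x,y in((-.2,-.035),(-.1,-.035),(-.1,.035),(-.2,.035))])
    H=cv2.getPerspectiveTransform(src,np.float32([(0,0),(400,0),(400,280),(0,280)]))
    return cv2.warpPerspective(g.astype(np.float32),H,(400,280),flags=cv2.INTER_CUBIC).mean(2)
def bar(I,y0,y1,lo,hi):
    c=I[int((y0+35)*4):int((y1+35)*4),:].mean(0);x=np.arange(400)/4-200
    k=(x>=lo)&(x<=hi);w=np.clip(np.median(c[k])-10-c[k],0,None);return (w*x[k]).sum()/max(w.sum(),1e-9),w.max()
if __name__=='__main__':
    I=rect(.064);cv2.imwrite('pics/r_%s.png'%sys.argv[1],I)
    lo,hi=(-185,-125)
    print('ptr sides',bar(I,-14,-8,lo,hi),bar(I,8,14,lo,hi))
    print('tabs',bar(I,-29,-25,-165,-120),bar(I,24,29,-165,-120))
    s=monitor.sense();print(s['time_s'],s['position'].round(4),s['contact_force'].round(1),s['gripper_width'])
E
python3 ptr.py 0
```

```text
ptr sides (np.float64(-165.5560751665525), np.float32(153.06769)) (np.float64(-164.27098407559944), np.float32(143.65196))
tabs (np.float64(-143.579107114864), np.float32(46.951416)) (np.float64(-131.8875255952039), np.float32(6.2991676))
15.75 [ 0.5932 -0.1923  0.0686] [-1.7 -1.1  6.5] 0.009982094895543128[ WARN:0@5.584] global loadsave.cpp:1063 imwrite_ Unsupported depth image for selected encoder is fallbacked to CV_8U.
```

View pics/r_0.png

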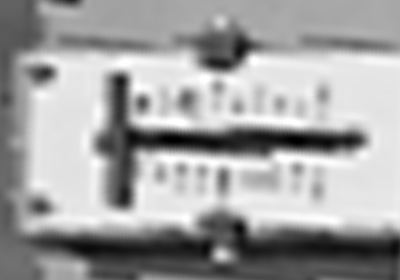

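The rectified face shows the pointer column at px 119 (-170.2 mm) and both tabs centred at about px 221 (-144.7 mm), so about 25.5 mm to pull after the slack. I'll draw 26 mm first.

Request:
{"api": "apply_moves", "payload": {
  "deltas": "-0.1 0 0 0 0 0;-0.2 0 0 0 0 0;-0.3 0 0 0 0 0;-0.3 0 0 0 0 0;-0.3 0 0 0 0 0;-0.3 0 0 0 0 0;-0.3 0 0 0 0 0;-0.3 0 0 0 0 0;-0.2 0 0 0 0 0;-0.2 0 0 0 0 0;-0.1 0 0 0 0 0;0 0 0 0 0 0;0 0 0 0 0 0"
}}

```text
time_s: 17.05
position: [0.5958, -0.1678, 0.0686]
ee_rot: [[-0.101, -0.995, 0.0], [-0.995, 0.101, -0.002], [0.002, -0.001, -1.0]]
contact_force: [-2.9, -8.5, 4.7]
gripper_width: 0.0099
```

```bash
cat > ptr2.py <<'E'
from ptr import *
x=np.arange(400)/4-200
def cen(I,r0,r1,lo,hi,thr=None):
    c=I[r0:r1].mean(0);k=(x>=lo)&(x<=hi);c=c[k];t=(c.max()+c.min())/2 if thr is None else thr
    w=np.clip(t-c,0,None);return round(float((w*x[k]).sum()/w.sum()),2),round(float(c.min()))
I=rect(.064);I=np.clip(I,0,255);cv2.imwrite('pics/r_%s.png'%sys.argv[1],I.astype(np.uint8))
print('ptr',cen(I,74,82,-185,-125),cen(I,197,205,-185,-125))
print('tabs',cen(I,34,44,-158,-132),cen(I,56,62,-158,-132),cen(I,214,226,-158,-132))
s=monitor.sense();print(s['time_s'],s['position'].round(4),s['contact_force'].round(1),round(s['gripper_width'],4))
E
python3 -c "
import cv2,sys;sys.argv=['',0]
import numpy as np
x=np.arange(400)/4-200
I=cv2.imread('pics/r_0.png',0).astype(float)
exec(open('ptr2.py').read().split('I=rect')[0].split('-200',1)[1])
print('home',cen(I,74,82,-185,-125),cen(I,197,205,-185,-125),cen(I,34,44,-158,-132),cen(I,56,62,-158,-132),cen(I,214,226,-158,-132))"
python3 ptr2.py 1
```

```text
home (-170.24, 56) (-169.58, 42) (-143.28, 59) (-144.56, 51) (-144.39, 87)
ptr (-154.8, 99) (-153.87, 64)
tabs (-143.14, 57) (-144.53, 49) (-144.34, 87)
17.25 [ 0.5958 -0.1678  0.0686] [-3.5 -8.6  4.5] 0.0103
```

Request:
{"api": "apply_moves", "payload": {
  "deltas": "-0.1 0 0 0 0 0;-0.2 0 0 0 0 0;-0.2 0 0 0 0 0;-0.2 0 0 0 0 0;-0.1 0 0 0 0 0;-0.1 0 0 0 0 0;0 0 0 0 0 0;0 0 0 0 0 0;0 0 0 0 0 0"
}}

```text
time_s: 18.15
position: [0.5966, -0.1593, 0.0686]
ee_rot: [[-0.101, -0.995, 0.0], [-0.995, 0.101, -0.003], [0.003, -0.001, -1.0]]
contact_force: [-2.7, -11.8, 4.0]
gripper_width: 0.01
```

```bash
python3 ptr2.py 2
```

```text
ptr (-146.66, 138) (-145.73, 59)
tabs (-143.39, 59) (-144.48, 54) (-144.23, 91)
18.35 [ 0.5966 -0.1593  0.0686] [ -2.8 -11.9   4. ] 0.0102
```

Request:
{"api": "apply_moves", "payload": {
  "deltas": "-0.1 0 0 0 0 0;-0.09 0 0 0 0 0;0 0 0 0 0 0;0 0 0 0 0 0;0 0 0 0 0 0;0 0 0 0 0 0;0 0 0 0 0 0"
}}

```text
time_s: 19.05
position: [0.5968, -0.1576, 0.0686]
ee_rot: [[-0.101, -0.995, 0.0], [-0.995, 0.101, -0.003], [0.003, -0.001, -1.0]]
contact_force: [-2.6, -12.0, 4.0]
gripper_width: 0.0097
```

```bash
python3 ptr2.py 3; python3 -c "
import cv2
I=cv2.imread('pics/r_3.png',0)
for r in range(28,256,8): print(r,I[r:r+8,170:272:6].mean(0).astype(int))"
```

```text
ptr (-144.15, 113) (-145.02, 99)
tabs (-143.27, 58) (-144.57, 52) (-144.32, 92)
19.25 [ 0.5968 -0.1575  0.0686] [ -3.  -12.6   3.9] 0.0097
28 [163 156 157 159 155 144 126 117 126 126 112 102 116 149 173 171 170]
36 [155 132 124 124 109  93  86  81  84  89  89  62  55  93 135 146 158]
44 [159 153 156 154 127  98  81  75  80  87  82  38  25  64 101 121 140]
52 [201 202 215 207 173 123  88  68  73  83  85  44  67 161 214 205 205]
60 [234 233 241 230 198 136  83  44  39  40  69 101 157 216 248 241 240]
68 [229 230 232 233 230 211 186 139 103  89 116 178 224 227 233 230 229]
76 [229 229 235 242 249 241 220 174 128 101 133 206 245 234 228 225 226]
84 [225 227 197 190 215 210 180 133  83  39  78 187 247 234 213 198 212]
92 [211 202 134 117 165 181 167 129  85  52  83 165 223 229 207 190 213]
100 [196 175 124 121 166 181 164 127  86  65  76 120 184 224 207 194 221]
108 [212 208 178 166 181 198 186 141  85  51  78 138 195 231 216 205 225]
116 [248 251 243 224 207 209 193 146  79  35  97 208 242 240 239 239 245]
124 [177 185 200 194 183 170 145 116  75  48  56  97 126 131 135 135 142]
132 [25 
[... 424 characters left out ...]
25 212 159  99  56  67 133 184 188 189 184 179 177]
188 [226 209 203 220 227 212 163 104  65  80 140 195 215 224 218 215 211]
196 [227 228 228 229 235 234 205 155 101 114 189 233 238 240 235 234 233]
204 [228 229 231 232 232 226 208 171 126 133 194 225 225 230 231 231 231]
212 [241 242 246 245 211 171 144 124 113 111 131 143 168 207 233 235 236]
220 [185 189 213 225 182 120  85  70  79  78  70  44  64 154 214 196 193]
228 [ 90  92 118 152 149 121  96  79  81  83  77  33  28 103 152 135 129]
236 [56 51 50 59 68 67 50 60 85 91 80 46 28 55 75 78 72]
244 [ 34  32  26  22  25  25  13  69 138 134  90  53  26  25  29  35  33]
252 [ 47  45  44  42  41  39  37 109 194 193 140  90  47  36  34  42  42]
```

Pointer reads -144.6 (mean of both sides) and the tabs -144.5. The ~12.3 N pull matches the springs (9.4 + 3.4 N). I'll hold briefly to check it's steady, then hand in.

Request:
{"api": "apply_moves", "payload": {
  "deltas": "0 0 0 0 0 0;0 0 0 0 0 0;0 0 0 0 0 0;0 0 0 0 0 0;0 0 0 0 0 0;0 0 0 0 0 0"
}}

```text
time_s: 19.85
position: [0.5968, -0.1575, 0.0686]
ee_rot: [[-0.101, -0.995, 0.0], [-0.995, 0.101, -0.003], [0.003, -0.001, -1.0]]
contact_force: [-4.0, -11.9, 3.5]
gripper_width: 0.0099
```

```bash
python3 ptr2.py 4 && python3 -c "
from station import job
print(job.sign_off())"
```

```text
ptr (-144.17, 114) (-145.03, 101)
tabs (-143.25, 57) (-144.56, 52) (-144.31, 91)
20.05 [ 0.5968 -0.1575  0.0686] [ -3.1 -12.3   4.7] 0.0098
the job is handed in; nothing more can be done
None
```

I took the brass link from the bin, laid it flat over both pins, and drew the carriage out by its handle until the pointer was level with the marker. I handed in at about 20 s with the handle still gripped and the load on; no verdict was reported.

**Pointer:** the two sides read x = -144.2 and -145.0 mm, against about -144.4 mm for the tabs. That is level to within about 1 mm. Readings 0.8 s apart agreed within 0.05 mm, and the tabs stayed where they were within about 0.3 mm.

**Pull:** about 12.5 N at the handle, which fits the springs' expected 12.8 N.

**Checks that disagreed or were not made:**
- The gripper opening read 2 to 3 mm under the known sizes (31 mm on the 34 mm link, 10 mm on the 12 mm bar). I put this down to sensor offset or the grip on round bar.
- One reading of the carriage pin's position was about 3 mm off the fit, but the link went on within its clearance.
- I did not look at the link again after loading it. That it stayed on both pins I infer from the pull and the pointer's travel.
- I did not look again at the other things on the bench at the end; nothing touched them that I could see.

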